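Scoop smoking wood and hold it ready over the smoker box

ROBOT

A 6-joint arm with a two-finger parallel gripper is mounted at the origin on the work surface. World frame = base frame: x ahead of the robot, y to its left, z up, the work surface at z = 0. Lengths are in mm, angles in rad, forces in N, time in s.
With the tool pointing down it reaches from about 400 to 925 mm from the base axis. Payload 12.5 kg.
Tool frame: the origin (TCP) lies at the very end of the fingers, on their centre line; the grasp point (between the pads) lies grip_depth behind it (grip_depth is the distance from the TCP to the grasp point, in mm); z points along the fingers, y is the line along which they close (so a half turn about z gives the same grasp; the last joint's range is limited). The gripper opens to 95 mm and grips with 3 to 60 N. Pads are 20 mm wide; open, the fingers measure 119 mm over their backs; the gripper's body (75 mm by 180 mm) begins 59 mm behind the grasp point.
Start: joints at [1.176, 0.491, 1.559, -0, 1.092, -0.106], TCP at [177.984, 599.14, 214.661] pointing down, gripper open.
Joint ranges: [-3.1, 3.1], [-0.84, 2.19], [0.05, 2.79], [-1.13, 4.28], [0.06, 2.93], [-2.69, 2.69]. Speed limits (rad/s): [2.22, 2.22, 2.79, 3.14, 3.14, 3.14].

INTERFACE

Orientations are given as [roll, pitch, yaw] about the fixed x, y, z axes, in that order (R = Rz(yaw) Ry(pitch) Rx(roll)).
In Python, from cell import state, read_camera, job_done, grip_depth gives the robot as it stands.
- The arm moves only by the tool drive_tool, never from a script. Its argument "targets" is a list of rows, each an object with "jaw": the opening, from 0 (shut) to 1 (fully open); "travel": the shift along the tool's x, y, z in m, a list of three; "twist": the turn about the tool's z in rad. In form: [{"jaw": jaw, "travel": [tx, ty, tz], "twist": twist}, ...]. A call has 1 to 8 rows; each row is the pose to reach, as a shift and turn from the pose commanded when the call began, along the tool's axes at that moment; what a row does not reach only later rows make up. A row lasts 1/12 s, in which the tool goes at most 41.7 mm and 7.16 degrees, less where a joint would pass 70% of its speed; a pose out of reach is approached as far as the arm can. A call with a gripper value outside its range is refused whole. The fingers move at their own pace and stop on an object; the grip force is fixed at half the most. Time passes only in rows, so rows that repeat a pose let the fingers close. It gives the time, the measured TCP pose, the force, the opening and the grip force at its end, in the units of the state.
- state(): the state, without advancing time (a new reading comes with each control period).
- read_camera(name): name is "scene" or "side" or "wrist"; returns a dict with "frame" (420x560x3 uint8, red, green, blue), "fx", "fy", "cx", "cy" (pixels), "R" (3x3) and "t" (3): a world point X has camera coordinates R X + t. Camera axes: x right, y down, z forward; pixel columns grow to the right and rows downward; lengths in mm; the calibration is good to about 2 mm. The wrist camera is an equidistant fisheye: a pixel r from the principal point sees the ray r / f radians off the axis. A picture is of the moment at which its call begins. There is no depth.
- job_done(): hands the job in; it is judged then, once.
The state is a dict: "t": time; "joints": joint angles; "qvel": joint speeds; "tau": joint torques, N m; "eef_pos": TCP position; "tcp_rot": TCP orientation; "ft_force": force on the tool from outside, world axes, zero at the start; "moment": the same for the moment, N m; "opening": opening from 0.0 (shut) to 1.0 (fully open); "grip_force": force on a finger pad.
Only numpy, scipy, OpenCV 4.12 (cv2) and the standard library are available. Lean on these libraries where they do the work, as an engineer would, in place of code of your own. Each camera call takes 0.05 s, during which the arm holds its last target. There are 200 camera calls.

TASK

Take the steel scoop and scoop at least three of the wood chunks out of the loaf pan, then carry them across to the open smoker box without spilling any or bumping the caddy, the box or the other things on the shelf. Finish still holding the loaded scoop, level and motionless, its bowl centred over the box and in line with the box's length, about a finger's width above the rim and not touching it, ready to tip when I say; do not tip it or put it down.

Things in the scene. Friction and masses are not known exactly. Their poses are not given: they have to be found in the camera images.
- scoop: stainless flat-bottomed scoop, 160 g, standing on its bowl. Origin: centre of bowl's underside; +x out of the open front (lip), z up. Bowl x -50 (back wall) to +50 (lip), 76 mm wide; floor 2.5 mm, bevelled to a thin lip; sides 38 mm high at the back, 14 near the lip. A tube climbs from the back wall to a level grip bar along x: x -72 to -172, 18 mm wide, 14 mm high, its middle line at z 80
- scoop_grip (a point): a point on the grip bar's middle line, in the scoop's frame at x -100, y 0, z 80 mm; pinch across the 18 mm width from above
- scoop_mid (a point): middle of the scoop's bowl, 18 mm above the underside; a chunk lies in the scoop when its centre is within 60 mm of this point
- pan: heavy cast-iron loaf pan that stays put, open at the top. Origin: centre of underside; x its long axis, z up. Floor 226 x 118 mm inside, 4 mm thick; walls flare to 258 x 130 mm inside at the rim, 46 mm high, 5 mm thick; a tab sticks out 13 mm beyond the rim at each short end. Chunks start in the +x half (end nearer the caddy); the -x half is free: the scoop fits there, lip towards +x
- chunk0: split hardwood smoking chunk 0, about 26 x 23 x 21 mm with bevelled edges, 11 g, dry and sliding easily on the smooth metal, lying in the pan; origin at its centre
- chunk1: split hardwood smoking chunk 1, about 26 x 23 x 21 mm with bevelled edges, 11 g, dry and sliding easily on the smooth metal, lying in the pan; origin at its centre
- chunk2: split hardwood smoking chunk 2, about 26 x 23 x 21 mm with bevelled edges, 11 g, dry and sliding easily on the smooth metal, lying in the pan; origin at its centre
- chunk3: split hardwood smoking chunk 3, about 26 x 23 x 21 mm with bevelled edges, 11 g, dry and sliding easily on the smooth metal, lying in the pan; origin at its centre
- chunk4: split hardwood smoking chunk 4, about 26 x 23 x 21 mm with bevelled edges, 11 g, dry and sliding easily on the smooth metal, lying in the pan; origin at its centre
- chunk5: split hardwood smoking chunk 5, about 26 x 23 x 21 mm with bevelled edges, 11 g, dry and sliding easily on the smooth metal, lying in the pan; origin at its centre
- smoker: open stainless smoker box, its lid taken off, standing loose on the orange trivet. Origin: centre of its underside; x is its long axis. Outside 205 x 100 mm with a rim flange to 213 x 108 mm, 40 mm high, walls 2.5 mm; about 700 g
- smoker_rim (a point): centre of the smoker box's mouth, at rim height (40 mm above its underside, 48 mm above the shelf); same axes as the box
- trivet: orange silicone trivet, 180 x 180 mm, 8 mm thick, fixed, under the smoker box; origin centre of underside
- caddy: small turntable spice caddy between the pan and the smoker box: turntable 156 mm across, its plate top 21 mm high, four white ceramic pots (56 mm across, tops 81 mm above the shelf) and a centre post with a ball to 135 mm; turns easily when touched. Origin: centre of its underside on the shelf
- turntable (a joint): angle of the turntable; the pots stand at 0, 90, 180 and 270 degrees from it
- ramekin: empty clear glass ramekin, 92 mm across, 45 mm high; origin centre of underside
- lid: the smoker box's perforated steel lid lying flat, 205 x 104 mm, 31 mm high with its wire handle; origin centre of underside, x its long axis
- brush: steel grill brush lying bristles down, head 85 x 55 x 42 mm at the origin (centre of the bristles' underside), handle 300 mm long towards -x
There are look-alikes about, which are no part of the job. Leave any red or turquoise look-alike of the chunk5 alone.

How it is judged (in metres and radians):
On the way:
1. at least three chunks are in the scoop and it is lifted clear of the pan (bowl's underside over 60 mm above the shelf) ((distance between each of chunk0, chunk1, chunk2 and scoop_mid below 0.06 m or distance between each of chunk0, chunk1, chunk3 and scoop_mid below 0.06 m or distance between each of chunk0, chunk1, chunk4 and scoop_mid below 0.06 m or distance between each of chunk0, chunk1, chunk5 and scoop_mid below 0.06 m or distance between each of chunk0, chunk2, chunk3 and scoop_mid below 0.06 m or distance between each of chunk0, chunk2, chunk4 and scoop_mid below 0.06 m or distance between each of chunk0, chunk2, chunk5 and scoop_mid below 0.06 m or distance between each of chunk0, chunk3, chunk4 and scoop_mid below 0.06 m or distance between each of chunk0, chunk3, chunk5 and scoop_mid below 0.06 m or distance between each of chunk0, chunk4, chunk5 and scoop_mid below 0.06 m or distance between each of chunk1, chunk2, chunk3 and scoop_mid below 0.06 m or distance between each of chunk1, chunk2, chunk4 and scoop_mid below 0.06 m or distance between each of chunk1, chunk2, chunk5 and scoop_mid below 0.06 m or distance between each of chunk1, chunk3, chunk4 and scoop_mid below 0.06 m or distance between each of chunk1, chunk3, chunk5 and scoop_mid below 0.06 m or distance between each of chunk1, chunk4, chunk5 and scoop_mid below 0.06 m or distance between each of chunk2, chunk3, chunk4 and scoop_mid below 0.06 m or distance between each of chunk2, chunk3, chunk5 and scoop_mid below 0.06 m or distance between each of chunk2, chunk4, chunk5 and scoop_mid below 0.06 m or distance between each of chunk3, chunk4, chunk5 and scoop_mid below 0.06 m) and height (world z) of scoop above 0.06 m), for 0.2 s.
At the end, for the whole second after the job is handed in: gripper holds the scoop with 3+ chunks in it, the others in the pan; underside 4 to 35 mm above the rim, within 35 mm of the mouth's centre along the box, 16 mm across; long axes within 0.20 rad, tilt under 0.26 rad; scoop still, touching neither box nor caddy; box moved under 10 mm (contact force between scoop and the fingers above 2 N and (distance between each of chunk0, chunk1, chunk2 and scoop_mid below 0.06 m or distance between each of chunk0, chunk1, chunk3 and scoop_mid below 0.06 m or distance between each of chunk0, chunk1, chunk4 and scoop_mid below 0.06 m or distance between each of chunk0, chunk1, chunk5 and scoop_mid below 0.06 m or distance between each of chunk0, chunk2, chunk3 and scoop_mid below 0.06 m or distance between each of chunk0, chunk2, chunk4 and scoop_mid below 0.06 m or distance between each of chunk0, chunk2, chunk5 and scoop_mid below 0.06 m or distance between each of chunk0, chunk3, chunk4 and scoop_mid below 0.06 m or distance between each of chunk0, chunk3, chunk5 and scoop_mid below 0.06 m or distance between each of chunk0, chunk4, chunk5 and scoop_mid below 0.06 m or distance between each of chunk1, chunk2, chunk3 and scoop_mid below 0.06 m or distance between each of chunk1, chunk2, chunk4 and scoop_mid below 0.06 m or distance between each of chunk1, chunk2, chunk5 and scoop_mid below 0.06 m or distance between each of chunk1, chunk3, chunk4 and scoop_mid below 0.06 m or distance between each of chunk1, chunk3, chunk5 and scoop_mid below 0.06 m or distance between each of chunk1, chunk4, chunk5 and scoop_mid below 0.06 m or distance between each of chunk2, chunk3, chunk4 and scoop_mid below 0.06 m or distance between each of chunk2, chunk3, chunk5 and scoop_mid below 0.06 m or distance between each of chunk2, chunk4, chunk5 and scoop_mid below 0.06 m or distance between each of chunk3, chunk4, chunk5 and scoop_mid below 0.06 m) and (distance between chunk0 and scoop_mid below 0.06 m or (x of chunk0 in the frame of pan between -0.134 and 0.134 m and y of chunk0 in the frame of pan between -0.07 and 0.07 m and z of chunk0 in the frame of pan below 0.06 m)) and (distance between chunk1 and scoop_mid below 0.06 m or (x of chunk1 in the frame of pan between -0.134 and 0.134 m and y of chunk1 in the frame of pan between -0.07 and 0.07 m and z of chunk1 in the frame of pan below 0.06 m)) and (distance between chunk2 and scoop_mid below 0.06 m or (x of chunk2 in the frame of pan between -0.134 and 0.134 m and y of chunk2 in the frame of pan between -0.07 and 0.07 m and z of chunk2 in the frame of pan below 0.06 m)) and (distance between chunk3 and scoop_mid below 0.06 m or (x of chunk3 in the frame of pan between -0.134 and 0.134 m and y of chunk3 in the frame of pan between -0.07 and 0.07 m and z of chunk3 in the frame of pan below 0.06 m)) and (distance between chunk4 and scoop_mid below 0.06 m or (x of chunk4 in the frame of pan between -0.134 and 0.134 m and y of chunk4 in the frame of pan between -0.07 and 0.07 m and z of chunk4 in the frame of pan below 0.06 m)) and (distance between chunk5 and scoop_mid below 0.06 m or (x of chunk5 in the frame of pan between -0.134 and 0.134 m and y of chunk5 in the frame of pan between -0.07 and 0.07 m and z of chunk5 in the frame of pan below 0.06 m)) and x of scoop in the frame of smoker_rim between -0.035 and 0.035 m and y of scoop in the frame of smoker_rim between -0.016 and 0.016 m and z of scoop in the frame of smoker_rim between 0.004 and 0.035 m and angle between the x axis of scoop and the x axis of smoker, either way round below 0.2 rad and angle between scoop's own z axis and vertical below 0.26 rad and contact force between scoop and smoker below 0.05 N and contact force between scoop and caddy below 0.05 N and linear speed of scoop below 0.02 m/s and distance of smoker from where it was at the start of the episode below 0.01 m); the arm keeps its last pose, push and grip.
It fails at once if the caddy is bumped (over 0.5 N) by the scoop, fingers or arm (contact force between caddy and scoop above 0.5 N or contact force between caddy and the fingers above 0.5 N or contact force between caddy and the arm above 0.5 N).
It fails at once if the smoker box is touched (over 0.5 N) by the scoop, fingers or arm (contact force between smoker and scoop above 0.5 N or contact force between smoker and the fingers above 0.5 N or contact force between smoker and the arm above 0.5 N).
It fails at once if a chunk drops into or onto the smoker box (contact force between smoker and chunk0 above 0.03 N or contact force between smoker and chunk1 above 0.03 N or contact force between smoker and chunk2 above 0.03 N or contact force between smoker and chunk3 above 0.03 N or contact force between smoker and chunk4 above 0.03 N or contact force between smoker and chunk5 above 0.03 N).
It fails at once if the ramekin, the lid or the brush is shifted by more than 15 mm (distance of any of ramekin, lid, brush from where it was at the start of the episode above 0.015 m).
It also fails if it takes over 72 s, if anything falls off the work surface, if the arm or the gripper's body presses on something with over 40 N, if the wrist force passes 120 N, or if a joint passes its speed limit or range.

## Working session

There is one attempt and no reset: what is moved stays moved. The work goes in short steps, Python scripts to look and compute and a tool call to move; the robot and the scene stay as the last step left them, time stands still between calls to the robot, and variables do not carry over. Pictures are saved under pics/ and viewed, at most 13 in all, crops included, and the job is handed in when it is done.

Besides the shell and the picture viewer there is one more tool, called by a JSON object that holds its "api" and its "payload", one argument or row to a line. drive_tool: Moves the arm, as the interface text tells. Its arguments: {"type":"object","properties":{"targets":{"type":"array"}},"required":["targets"]}

```bash
mkdir -p pics; ls
python3 - <<'E'
from cell import state, read_camera, grip_depth
import cv2,numpy as np
print(grip_depth,state())
for n in("scene","side"):
    c=read_camera(n); cv2.imwrite(f"pics/{n}0.png",c["frame"][:,:,::-1]); print(n,c["fx"],c["fy"],c["cx"],c["cy"],c["R"],c["t"])
    np.savez(f"{n}0.npz",**c)
E
```

```text
pics
18.8 {'t': 0.0, 'joints': array([ 1.17638508e+00,  4.91563650e-01,  1.55945691e+00, -9.25498335e-06,
        1.09168884e+00, -1.05597617e-01]), 'qvel': array([ 1.99904664e-03, -5.34835169e-05, -5.08868840e-04,  1.04086914e-03,
        8.42327891e-04,  4.68892488e-04]), 'tau': array([ 1.83301679e-03, -6.12640500e+01, -2.58182591e+01,  6.93172077e-02,
        4.81982832e-02, -1.46076968e-04]), 'eef_pos': array([177.89380376, 598.89291747, 214.05663467]), 'tcp_rot': array([-3.14048126e+00, -1.09544625e-04,  2.85278323e+00]), 'ft_force': array([ 0.17525824, -0.23724263, -0.11909524]), 'moment': array([-0.03661024,  0.04191144,  0.02213827]), 'grip_force': 0.0, 'opening': 0.9978359385607515}
scene 534.1502904143989 534.1502904143989 282.1813771616793 208.7996258566239 [[ 0.5425518   0.83991603 -0.01336397]
 [ 0.7224621  -0.47468013 -0.5027199 ]
 [-0.42858612  0.26309662 -0.86434606]] [-292.53882478 -330.7708081  1427.00097816]
side 488.3589145916499 488.3589145916499 270.4977637516365 202.70915632572238 [[ 0.89660658 -0.4427578  -0.007885  ]
 [-0.26809638 -0.52856445 -0.80544643]
 [ 0.35244995  0.72428251 -0.59261613]] [-457.72547571  187.98288766 1103.00920798]
```

View pics/scene0.png

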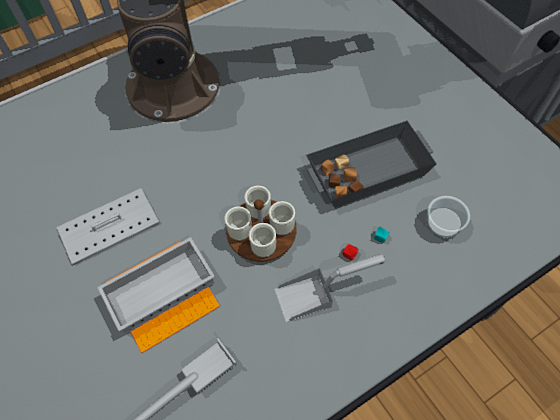

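View pics/side0.png

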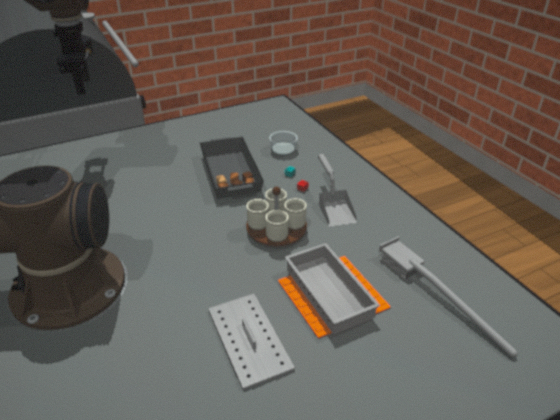

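Scene view: the scoop's bowl is at about (303,297) with its grip bar from (335,272) to (383,260). Pan centre is about (370,163), with brown chunks near (340,175). The caddy is at (261,225), smoker box (157,284), lid (107,225), ramekin (448,217) and brush head (210,365).
Could be taken for the scoop: the brush, head (210,365) with a long handle, and the lid at (107,225). Could be taken for chunks: the red cube (350,252) and the turquoise one (381,235). I choose the scoop at (303,297), which has an open bowl and a raised bar, and the brown chunks in the pan.

```bash
cat > h.py <<'E'
import numpy as np, cv2
def ray(c,u,v):
    R,t=c["R"],c["t"]; d=np.array([(u-c["cx"])/c["fx"],(v-c["cy"])/c["fy"],1.])
    return -R.T@t, R.T@d
def onz(c,u,v,z):
    o,d=ray(c,u,v); return o+d*(z-o[2])/d[2]
def proj(c,X):
    p=c["R"]@np.array(X,float)+c["t"]; return c["fx"]*p[0]/p[2]+c["cx"],c["fy"]*p[1]/p[2]+c["cy"]
E
python3 - <<'E'
import numpy as np,cv2
from h import *
S=np.load("scene0.npz");D=np.load("side0.npz")
np.set_printoptions(precision=0,suppress=True)
for n,u,v,z in [("bowl",303,297,0),("lipL",289,320,0),("lipR",276,291,0),("backL",334,304,0),("barend",383,258,80),("barfront",335,272,80),("red",350,253,10),("turq",381,236,10),("rimA",307,153,46),("rimB",407,125,46),("rimC",434,163,46),("rimD",331,203,46),("caddyball",259,203,128),("caddy",261,228,21),("smA",98,289,48),("smB",183,241,48),("smC",214,277,48),("smD",113,328,48),("ramek",448,215,22),("brushhead",210,365,42)]:
    print(n,onz(S,u,v,z))
for n,u,v,z in [("lipA",325,224,0),("lipB",355,222,0),("barend",322,155,80),("barfr",331,178,80),("smA",287,260,48),("smB",322,246,48),("smC",375,302,48),("smD",333,325,48),("ramek",283,140,45),("ball",276,190,128)]:
    print("side",n,onz(D,u,v,z))
a=cv2.imread("pics/scene0.png"); b=cv2.imread("pics/side0.png")
m=np.zeros((600,800,3),np.uint8)
m[:300,:420]=cv2.resize(a[240:340,260:400],None,fx=3,fy=3)
m[300:600,:480]=cv2.resize(a[115:215,290:450],None,fx=3,fy=3)
m[:300,430:730]=cv2.resize(b[145:245,290:390],None,fx=3,fy=3)
m[300:600,490:790]=cv2.resize(b[235:335,280:380],None,fx=3,fy=3)
cv2.imwrite("pics/crop1.png",m)
E
```

```text
bowl [686. -43.   0.]
lipL [712. -95.   0.]
lipR [644. -83.   0.]
backL [734.   3.   0.]
barend [730. 120.  80.]
barfront [702.  21.  80.]
red [661.  97.  10.]
turq [665. 179.  10.]
rimA [410. 154.  46.]
rimB [474. 402.  46.]
rimC [595. 382.  46.]
rimD [552. 121.  46.]
caddyball [508. -34. 128.]
caddy [508. -35.  21.]
smA [ 459. -393.   48.]
smB [ 457. -197.   48.]
smC [ 565. -182.   48.]
smD [ 551. -400.   48.]
ramek [709. 331.  22.]
brushhead [ 715. -276.   42.]
side lipA [634. -71.   0.]
side lipB [709. -99.   0.]
side barend [735. 120.  80.]
side barfr [695.   6.  80.]
side smA [ 457. -193.   48.]
side smB [ 552. -187.   48.]
side smC [ 559. -383.   48.]
side smD [ 451. -395.   48.]
side ramek [706. 305.  45.]
side ball [507. -39. 128.]
```

View pics/crop1.png

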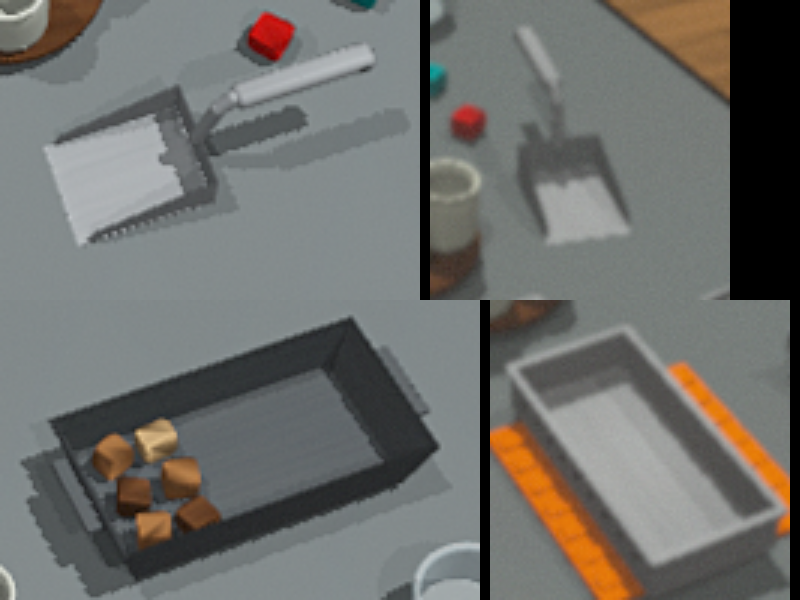

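Crop: the scoop lies with its open lip at scene (276,289)–(287,321) and its bar from (340,273) to (383,258). It is the real scoop, and six brown chunks sit in the pan's caddy end. Now I set out for a hover above the scoop grip and compute the pan frame at the same time.

{"api": "drive_tool", "payload": {
  "targets": [
    {"jaw":1,"travel":[-0.04,-0.02,0],"twist":0.1},
    {"jaw":1,"travel":[-0.07,-0.04,0],"twist":0.2},
    {"jaw":1,"travel":[-0.668,-0.363,0],"twist":1.54},
    {"jaw":1,"travel":[-0.668,-0.363,0],"twist":1.54},
    {"jaw":1,"travel":[-0.668,-0.363,0],"twist":1.54},
    {"jaw":1,"travel":[-0.668,-0.363,0],"twist":1.54},
    {"jaw":1,"travel":[-0.668,-0.363,0],"twist":1.54},
    {"jaw":1,"travel":[-0.668,-0.363,0],"twist":1.54}
  ]
}}

```text
t: 0.77
eef_pos: [411.7, 362.6, 214.6]
tcp_rot: [-3.141, 0.0, 1.897]
ft_force: [1.7, 0.8, -0.4]
opening: 1.0
grip_force: 0.0
```

```bash
cat >> h.py <<'E'
def togo(s,xyz,yaw):
    """travel (m) and twist from the present pose to TCP xyz (mm), world yaw of tool x (deg)"""
    from scipy.spatial.transform import Rotation as Ro
    R=Ro.from_euler("xyz",s["tcp_rot"]).as_matrix()
    tr=R.T@(np.array(xyz,float)-s["eef_pos"])/1000
    now=np.arctan2(R[1,0],R[0,0]); tw=-(np.radians(yaw)-now); tw=(tw+np.pi)%(2*np.pi)-np.pi
    print("travel",tr.round(4),"twist",round(tw,3),"at",s["eef_pos"].round(1),"yaw",round(np.degrees(now),1),"t",s["t"])
E
python3 - <<'E'
from h import *
from cell import state
S=np.load("scene0.npz");D=np.load("side0.npz")
np.set_printoptions(precision=1,suppress=True)
togo(state(),(714,60,214),75.3)
# scoop
a=onz(S,340,272.7,80);b=onz(S,383.3,258.3,80);l=(onz(S,275.7,289,1)+onz(S,287.3,321,1))/2
print("bar",a,b,"lip",l,np.degrees(np.arctan2(*(b-l)[1::-1])))
sa=onz(D,290+(545-430)/3,145+85/3,80);sb=onz(D,290+(523-430)/3,145+32/3,80);sl=(onz(D,290+(547-430)/3,145+243/3,1)+onz(D,290+(630-430)/3,145+232/3,1))/2
print("side bar",sa,sb,"lip",sl,np.degrees(np.arctan2(*(sb-sl)[1::-1])))
# pan rim (outer corners, crop)
P=[onz(S,290+x/3,115+(y-300)/3,46)[:2] for x,y in((50,421),(351,318),(438,446),(134,580))]
ax=(P[1]+P[2]-P[0]-P[3])/2; c=sum(P)/4; an=np.arctan2(ax[1],ax[0])
print("pan",c,np.degrees(an),np.linalg.norm(ax),np.linalg.norm(P[0]-P[3]),np.linalg.norm(P[1]-P[2]))
u=-ax/np.linalg.norm(ax);v=np.array([-u[1],u[0]])
for x,y in((112,457),(157,440),(182,477),(134,496),(198,517),(154,530)):
    p=onz(S,290+x/3,115+(y-300)/3,17)[:2]-c; print("chunk pan xy",p@u,p@v)
E
```

```text
travel [-0.4  0.2  0. ] twist 0.582 at [411.7 362.6 214.6] yaw 108.7 t 0.7667
bar [708.3  28.9  80. ] [730.6 120.2  80. ] lip [675.9 -90.2   1. ] 75.43854610653447
side bar [700.4  29.1  80. ] [730.8 118.   80. ] lip [674.6 -93.8   1. ] 75.13445126244609
pan [511.2 266. ] 81.28021649571114 265.69168873657156 155.21756521554727 136.67773210353946
chunk pan xy 90.85379953806579 -44.198184677530286
chunk pan xy 51.0676486012443 -43.93658239248364
chunk pan xy 49.57317184109836 -4.3470032971117405
chunk pan xy 91.77202961292072 -4.153146545437166
chunk pan xy 55.72365000425582 33.669862361539174
chunk pan xy 91.97841080031094 30.065082942708965
```

{"api": "drive_tool", "payload": {
  "targets": [
    {"jaw":1,"travel":[-0.393,0.186,0],"twist":0.583},
    {"jaw":1,"travel":[-0.393,0.186,0],"twist":0.583},
    {"jaw":1,"travel":[-0.393,0.186,0],"twist":0.583},
    {"jaw":1,"travel":[-0.393,0.186,0],"twist":0.583},
    {"jaw":1,"travel":[-0.393,0.186,0],"twist":0.583},
    {"jaw":1,"travel":[-0.393,0.186,0],"twist":0.583},
    {"jaw":1,"travel":[-0.393,0.186,0],"twist":0.583},
    {"jaw":1,"travel":[-0.393,0.186,0],"twist":0.583}
  ]
}}

```text
t: 1.43
eef_pos: [644.8, 124.1, 214.4]
tcp_rot: [-3.141, 0.0, 1.32]
ft_force: [-0.1, 0.1, 0.8]
opening: 0.998
grip_force: 0.0
```

Run:
```python
from h import *
from cell import state
togo(state(),(713,51,170),75.3)
```

```text
travel [-0.0538  0.0843  0.0443] twist 0.005 at [644.8 124.1 214.4] yaw 75.6 t 1.4333
```

{"api": "drive_tool", "payload": {
  "targets": [
    {"jaw":1,"travel":[-0.054,0.084,0.044],"twist":0.005},
    {"jaw":1,"travel":[-0.054,0.084,0.044],"twist":0.005},
    {"jaw":1,"travel":[-0.054,0.084,0.044],"twist":0.005},
    {"jaw":1,"travel":[-0.054,0.084,0.044],"twist":0.005},
    {"jaw":1,"travel":[-0.054,0.084,0.044],"twist":0.005}
  ]
}}

```text
t: 1.85
eef_pos: [711.6, 51.7, 168.9]
tcp_rot: [-3.139, 0.0, 1.313]
ft_force: [-0.3, 0.6, 0.4]
opening: 1.0
grip_force: 0.0
```

Run:
```python
from h import *
from cell import state,read_camera
togo(state(),(713,51,61),75.3)
c=read_camera("wrist"); np.savez("w1.npz",**c); cv2.imwrite("pics/w1.png",c["frame"][:,:,::-1]); print(c["fx"],c["cx"],c["cy"],c["R"],c["t"])
```

```text
travel [-0.0002  0.0018  0.1079] twist -0.001 at [711.6  51.7 168.9] yaw 75.2 t 1.85
325.19226210127806 281.2189300537351 209.33848576563742 [[ 0.96681061 -0.2554893  -0.00156656]
 [-0.24541401 -0.93035453  0.27241955]
 [-0.07105774 -0.26299366 -0.96217729]] [-674.86247619  203.69434957  410.57542429]
```

View pics/w1.png

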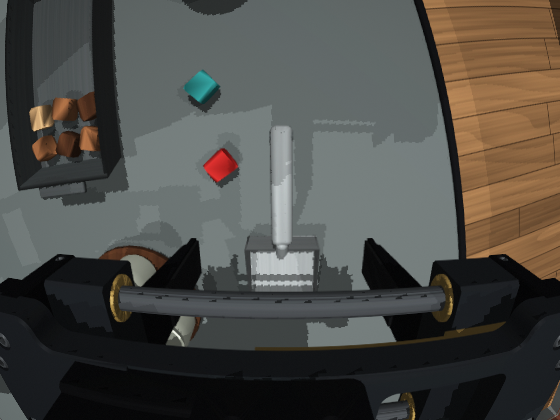

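The wrist view shows the bar from (281,127) to (281,245), vertical and midway between the fingers at columns 190 and 370. The red and turquoise cubes are clear of the descent. Going down and gripping.

{"api": "drive_tool", "payload": {
  "targets": [
    {"jaw":1,"travel":[0,0.001,0.03],"twist":0},
    {"jaw":1,"travel":[0,0.001,0.06],"twist":0},
    {"jaw":1,"travel":[0,0.001,0.085],"twist":0},
    {"jaw":1,"travel":[0,0.001,0.1],"twist":0},
    {"jaw":1,"travel":[0,0.001,0.108],"twist":0},
    {"jaw":1,"travel":[0,0.001,0.108],"twist":0},
    {"jaw":0.4,"travel":[0,0.001,0.108],"twist":0},
    {"jaw":0.3,"travel":[0,0.001,0.108],"twist":0}
  ]
}}

```text
t: 2.57
eef_pos: [713.3, 53.0, 64.4]
tcp_rot: [3.139, -0.001, 1.315]
ft_force: [-0.7, 0.4, 0.8]
opening: 0.913
grip_force: 0.0
```

{"api": "drive_tool", "payload": {
  "targets": [
    {"jaw":0,"travel":[0,0,0],"twist":0},
    {"jaw":0,"travel":[0,0,0],"twist":0},
    {"jaw":0,"travel":[0,0,0],"twist":0},
    {"jaw":0,"travel":[0,0,0],"twist":0},
    {"jaw":0,"travel":[0,0,0],"twist":0},
    {"jaw":0,"travel":[0,0,0],"twist":0},
    {"jaw":0,"travel":[0,0,0],"twist":0},
    {"jaw":0,"travel":[0,0,0],"twist":0}
  ]
}}

```text
t: 3.23
eef_pos: [712.6, 52.5, 62.6]
tcp_rot: [-3.142, -0.0, 1.315]
ft_force: [0.1, 0.5, -0.3]
opening: 0.353
grip_force: 0.0
```

```bash
cat >> h.py <<'E'
def wray(c,u,v):
    x,y=(u-c["cx"])/c["fx"],(v-c["cy"])/c["fy"]; th=np.hypot(x,y); s=np.sin(th)/th if th>1e-9 else 1
    R=c["R"]; return -R.T@c["t"], R.T@np.array([x*s,y*s,np.cos(th)])
def wonz(c,u,v,z):
    o,d=wray(c,u,v); return o+d*(z-o[2])/d[2]
E
python3 - <<'E'
from h import *
from cell import state
W=dict(np.load("w1.npz")); np.set_printoptions(precision=1,suppress=True)
print("bar end",wonz(W,281,127,83))
s=state(); print(s["eef_pos"],s["opening"],s["grip_force"],s["ft_force"],s["moment"])
E
```

```text
bar end [729.6 119.6  83. ]
[712.6  52.5  62.6] 0.35287739773570753 0.0 [ 0.1  0.5 -0.3] [-0.   0.1  0. ]
```

{"api": "drive_tool", "payload": {
  "targets": [
    {"jaw":0,"travel":[0,0,0.0015],"twist":0},
    {"jaw":0,"travel":[0,0,0.0015],"twist":0},
    {"jaw":0,"travel":[0,0,0.0015],"twist":0},
    {"jaw":0,"travel":[0,0,0.0015],"twist":0},
    {"jaw":0,"travel":[0,0,0.0015],"twist":0},
    {"jaw":0,"travel":[0,0,0.0015],"twist":0},
    {"jaw":0,"travel":[0,0,0.0015],"twist":0},
    {"jaw":0,"travel":[0,0,0.0015],"twist":0}
  ]
}}

```text
t: 3.9
eef_pos: [712.6, 52.5, 61.1]
tcp_rot: [-3.142, -0.0, 1.315]
ft_force: [-0.4, 0.3, -1.9]
opening: 0.19
grip_force: 30.0
```

{"api": "drive_tool", "payload": {
  "targets": [
    {"jaw":0,"travel":[0,0,-0.01],"twist":0},
    {"jaw":0,"travel":[0,0,-0.03],"twist":0},
    {"jaw":0,"travel":[0,0,-0.06],"twist":0},
    {"jaw":0,"travel":[0,0,-0.09],"twist":0},
    {"jaw":0,"travel":[0,0,-0.12],"twist":0},
    {"jaw":0,"travel":[0,0,-0.14],"twist":0},
    {"jaw":0,"travel":[0,0,-0.15],"twist":0},
    {"jaw":0,"travel":[0,0,-0.15],"twist":0}
  ]
}}

```text
t: 4.57
eef_pos: [713.3, 52.6, 214.2]
tcp_rot: [3.137, -0.001, 1.315]
ft_force: [0.3, -0.2, -1.3]
opening: 0.185
grip_force: 30.0
```

Run:
```python
from h import *
from cell import state,read_camera
s=state(); print(s["eef_pos"],s["ft_force"],s["moment"],s["grip_force"])
c=read_camera("side"); np.savez("side1.npz",**c); b=c["frame"][:,:,::-1]
a=cv2.imread("pics/scene0.png")
m=np.zeros((600,800,3),np.uint8)
m[:400,:320]=cv2.resize(b[125:225,190:270],None,fx=4,fy=4,interpolation=cv2.INTER_CUBIC)
m[:400,330:800]=cv2.resize(b[90:230,270:410],(470,470),interpolation=cv2.INTER_CUBIC)[:400]
w=dict(np.load("w1.npz"))["frame"][:,:,::-1]
m[400:600,:300]=cv2.resize(w[80:200,0:180],(300,200))
cv2.imwrite("pics/crop2.png",m)
```

```text
[713.34135394  52.58413096 214.15757132] [ 0.31133516 -0.18517288 -1.28383943] [-0.03139788  0.01528467 -0.01013549] 29.99713271856308
```

View pics/crop2.png

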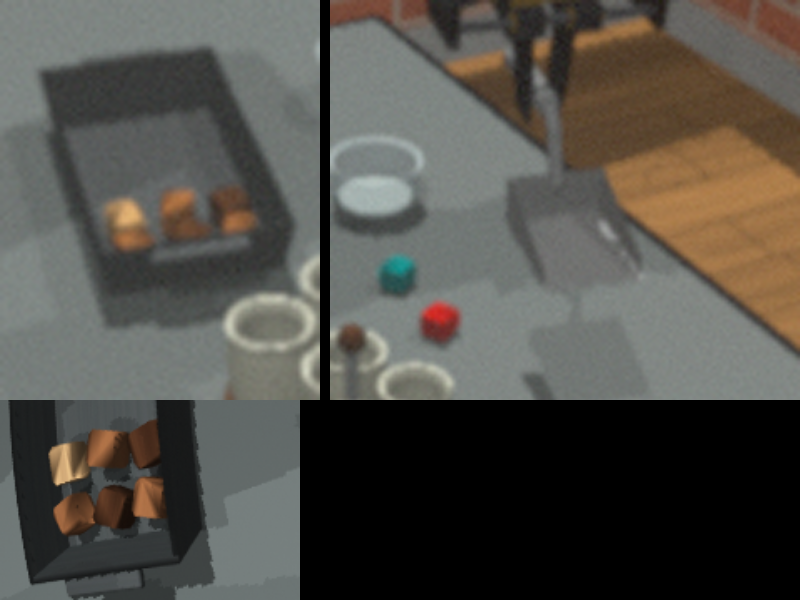

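Run:
```python
from h import *
S=dict(np.load("scene0.npz"));W=dict(np.load("w1.npz"));D=dict(np.load("side0.npz")); np.set_printoptions(precision=1,suppress=True)
a,b=onz(S,315.3,180,44),onz(S,425.7,141.7,44); print("tabs",a,b,(a+b)/2,np.linalg.norm(b-a),np.degrees(np.arctan2(*(b-a)[1::-1])))
print("wrist front corners",wonz(W,19.2,189.8,46),wonz(W,109.2,176,46))
print("wrist right edge",[wonz(W,u,v,46) for u,v in((109,176),(117,172),(118,100),(112,40))])
print("side back",onz(D,200,142.5,46),onz(D,242.5,137,46),"tab",onz(D,240.5,187.5,44))
# chunks, wrist
for x,y in((70,463),(109,449),(145,443),(74,513),(115,507),(149,497)): print("chunk",wonz(W,x*.6,80+(y-400)*.6,16))
```

```text
tabs [481.6 127.7  44. ] [536.2 407.8  44. ] [508.9 267.7  44. ] 285.3674515247396 78.97225237696068
wrist front corners [415.6 147.7  46. ] [551.6 122.9  46. ]
wrist right edge [array([551.4, 123. ,  46. ]), array([562.1, 124. ,  46. ]), array([585.9, 191.2,  46. ]), array([594.4, 253. ,  46. ])]
side back [465.1 407.7  46. ] [598.5 379.5  46. ] tab [480.4 123.6  44. ]
chunk [460.5 219.7  16. ]
chunk [499.4 214.8  16. ]
chunk [530.5 206.8  16. ]
chunk [451.8 184.1  16. ]
chunk [491.5 174.6  16. ]
chunk [522.3 171.   16. ]
```

Run:
```python
from h import *
from cell import state
togo(state(),(551.8,416,165),79)
```

```text
travel [ 0.3108 -0.2477  0.0466] twist -0.064 at [712.7  52.6 211.8] yaw 75.3 t 4.6167
```

{"api": "drive_tool", "payload": {
  "targets": [
    {"jaw":0,"travel":[0.016,-0.012,0],"twist":0},
    {"jaw":0,"travel":[0.045,-0.036,0],"twist":0},
    {"jaw":0,"travel":[0.075,-0.06,0],"twist":0},
    {"jaw":0,"travel":[0.105,-0.084,0],"twist":0},
    {"jaw":0,"travel":[0.135,-0.108,0],"twist":0},
    {"jaw":0,"travel":[0.165,-0.132,0],"twist":-0.02},
    {"jaw":0,"travel":[0.195,-0.156,0],"twist":-0.04},
    {"jaw":0,"travel":[0.225,-0.18,0],"twist":-0.064}
  ]
}}

```text
t: 5.28
eef_pos: [593.9, 317.1, 209.0]
tcp_rot: [-3.139, 0.002, 1.38]
ft_force: [0.3, 0.8, -1.0]
opening: 0.186
grip_force: 30.0
```

Run:
```python
from h import *
from cell import state
togo(state(),(551.8,416,165),79)
```

```text
travel [ 0.0892 -0.06    0.044 ] twist 0.001 at [593.9 317.1 209. ] yaw 79.0 t 5.2833
```

{"api": "drive_tool", "payload": {
  "targets": [
    {"jaw":0,"travel":[0.025,-0.017,0],"twist":0},
    {"jaw":0,"travel":[0.05,-0.034,0],"twist":0},
    {"jaw":0,"travel":[0.073,-0.05,0.01],"twist":0},
    {"jaw":0,"travel":[0.085,-0.058,0.025],"twist":0},
    {"jaw":0,"travel":[0.09,-0.061,0.04],"twist":0},
    {"jaw":0,"travel":[0.09,-0.061,0.045],"twist":0},
    {"jaw":0,"travel":[0.09,-0.061,0.045],"twist":0},
    {"jaw":0,"travel":[0.09,-0.061,0.045],"twist":0}
  ]
}}

```text
t: 5.95
eef_pos: [552.9, 415.1, 165.5]
tcp_rot: [-3.141, 0.001, 1.378]
ft_force: [0.7, -0.4, -1.7]
opening: 0.188
grip_force: 30.0
```

Run:
```python
from h import *
from cell import state,read_camera
togo(state(),(551.8,416,66),79)
c=read_camera("scene"); np.savez("scene2.npz",**c); d=read_camera("side"); np.savez("side2.npz",**d)
m=np.zeros((600,800,3),np.uint8)
m[:,:450]=cv2.resize(c["frame"][60:220,300:420,::-1],(450,600),interpolation=cv2.INTER_CUBIC)
m[:420,460:800]=cv2.resize(d["frame"][85:190,190:275,::-1],(340,420),interpolation=cv2.INTER_CUBIC)
cv2.imwrite("pics/crop3.png",m)
```

```text
travel [ 0.0008 -0.0012  0.0995] twist -0.0 at [552.9 415.1 165.5] yaw 79.0 t 5.95
```

View pics/crop3.png

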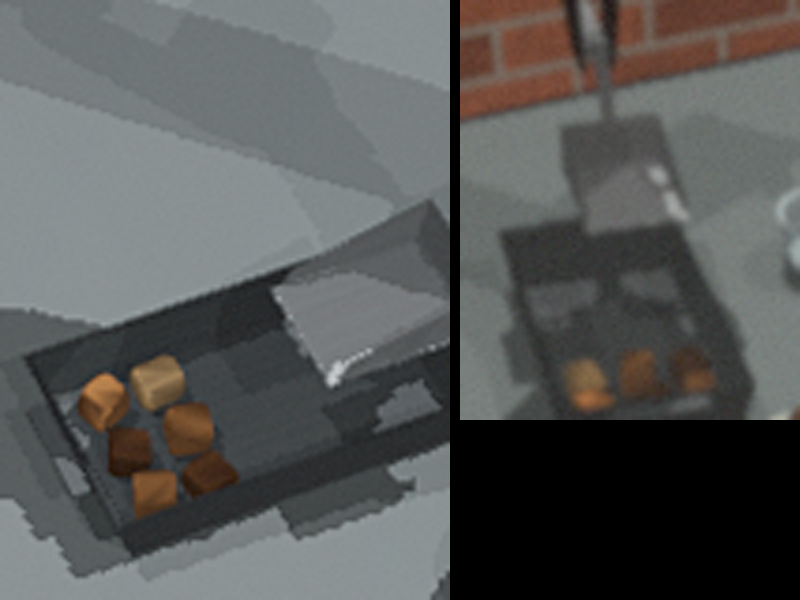

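The crop shows the lip at scene crop (275,288)–(332,385), above the pan's free half. The chunks are undisturbed in their 2 x 3 grid. Triangulating the lip corners.

Run:
```python
from h import *
S=dict(np.load("scene2.npz"));D=dict(np.load("side2.npz")); np.set_printoptions(precision=1,suppress=True)
def P(c): return np.diag([1,1,1.])@np.array([[c["fx"],0,c["cx"]],[0,c["fy"],c["cy"]],[0,0,1]])@np.c_[c["R"],c["t"]]
u=np.array([-.191,-.982]);v=np.array([.982,-.191]);c0=np.array([508.5,266.5])
for a,b in(((373.3,136.8),(220.75,142.5)),((388.5,162.7),(247,139.5))):
    X=cv2.triangulatePoints(P(S),P(D),np.array(a),np.array(b)).ravel(); X=X[:3]/X[3]
    print(X,"pan",(X[:2]-c0)@u,(X[:2]-c0)@v, "scene@z104",onz(S,*a,104))
```

```text
[488.6 278.3 104.3] pan -7.798590687705186 -21.825365584420872 scene@z104 [488.9 278.  104. ]
[563.6 261.7 104.1] pan -5.844383903308683 55.02457456759043 scene@z104 [563.3 262.1 104. ]
```

{"api": "drive_tool", "payload": {
  "targets": [
    {"jaw":0,"travel":[0.001,-0.002,0.015],"twist":0},
    {"jaw":0,"travel":[0.001,-0.002,0.035],"twist":0},
    {"jaw":0,"travel":[0.001,-0.002,0.055],"twist":0},
    {"jaw":0,"travel":[0.001,-0.002,0.075],"twist":0},
    {"jaw":0,"travel":[0.001,-0.002,0.088],"twist":0},
    {"jaw":0,"travel":[0.001,-0.002,0.095],"twist":0},
    {"jaw":0,"travel":[0.001,-0.002,0.097],"twist":0},
    {"jaw":0,"travel":[0.001,-0.002,0.097],"twist":0}
  ]
}}

```text
t: 6.72
eef_pos: [551.4, 417.1, 69.5]
tcp_rot: [3.141, -0.0, 1.378]
ft_force: [0.1, 0.1, -1.1]
opening: 0.184
grip_force: 30.0
```

{"api": "drive_tool", "payload": {
  "targets": [
    {"jaw":0,"travel":[0,0,0.001],"twist":0},
    {"jaw":0,"travel":[0,0,0.002],"twist":0},
    {"jaw":0,"travel":[0,0,0.003],"twist":0},
    {"jaw":0,"travel":[0,0,0.003],"twist":0}
  ]
}}

```text
t: 7.05
eef_pos: [551.1, 417.2, 66.5]
tcp_rot: [3.141, -0.0, 1.379]
ft_force: [-0.3, 1.2, -1.3]
opening: 0.184
grip_force: 30.0
```

{"api": "drive_tool", "payload": {
  "targets": [
    {"jaw":0,"travel":[0,0,0.0005],"twist":0},
    {"jaw":0,"travel":[0,0,0.001],"twist":0},
    {"jaw":0,"travel":[0,0,0.0015],"twist":0},
    {"jaw":0,"travel":[0,0,0.0018],"twist":0},
    {"jaw":0,"travel":[0,0,0.0018],"twist":0}
  ]
}}

```text
t: 7.47
eef_pos: [551.1, 417.3, 64.7]
tcp_rot: [3.141, -0.0, 1.379]
ft_force: [0.1, 0.7, 2.4]
opening: 0.186
grip_force: 30.0
```

{"api": "drive_tool", "payload": {
  "targets": [
    {"jaw":0,"travel":[-0.01,0,0],"twist":0},
    {"jaw":0,"travel":[-0.02,0,0],"twist":0},
    {"jaw":0,"travel":[-0.03,0,0],"twist":0},
    {"jaw":0,"travel":[-0.04,0,0],"twist":0},
    {"jaw":0,"travel":[-0.05,0,0],"twist":0},
    {"jaw":0,"travel":[-0.06,0,0],"twist":0},
    {"jaw":0,"travel":[-0.07,0,0],"twist":0},
    {"jaw":0,"travel":[-0.08,0,0],"twist":0}
  ]
}}

```text
t: 8.13
eef_pos: [535.7, 337.5, 64.7]
tcp_rot: [3.141, -0.001, 1.378]
ft_force: [0.5, 2.8, 6.2]
opening: 0.19
grip_force: 30.0
```

{"api": "drive_tool", "payload": {
  "targets": [
    {"jaw":0,"travel":[-0.007,0,0],"twist":0},
    {"jaw":0,"travel":[-0.014,0,0],"twist":0},
    {"jaw":0,"travel":[-0.02,0,0],"twist":0},
    {"jaw":0,"travel":[-0.024,0,0],"twist":0},
    {"jaw":0,"travel":[-0.026,0,0],"twist":0},
    {"jaw":0,"travel":[-0.026,0,0],"twist":0}
  ]
}}

```text
t: 8.63
eef_pos: [530.8, 312.1, 64.6]
tcp_rot: [3.141, -0.0, 1.378]
ft_force: [1.0, 2.3, 5.0]
opening: 0.19
grip_force: 30.0
```

Run:
```python
from h import *
from cell import state,read_camera
togo(state(),(530,310,65),79); print(state()["moment"])
c=read_camera("scene"); np.savez("scene3.npz",**c); d=read_camera("side")
m=np.zeros((600,800,3),np.uint8)
m[:,:480]=cv2.resize(c["frame"][105:230,300:400,::-1],(480,600),interpolation=cv2.INTER_CUBIC)
m[:420,490:800]=cv2.resize(d["frame"][120:215,195:265,::-1],(310,420),interpolation=cv2.INTER_CUBIC)
cv2.imwrite("pics/crop4.png",m)
```

```text
travel [-0.0022 -0.0004 -0.0004] twist -0.001 at [530.8 312.1  64.6] yaw 79.0 t 8.6333
[-0.01134384  0.05841577 -0.02146346]
```

View pics/crop4.png

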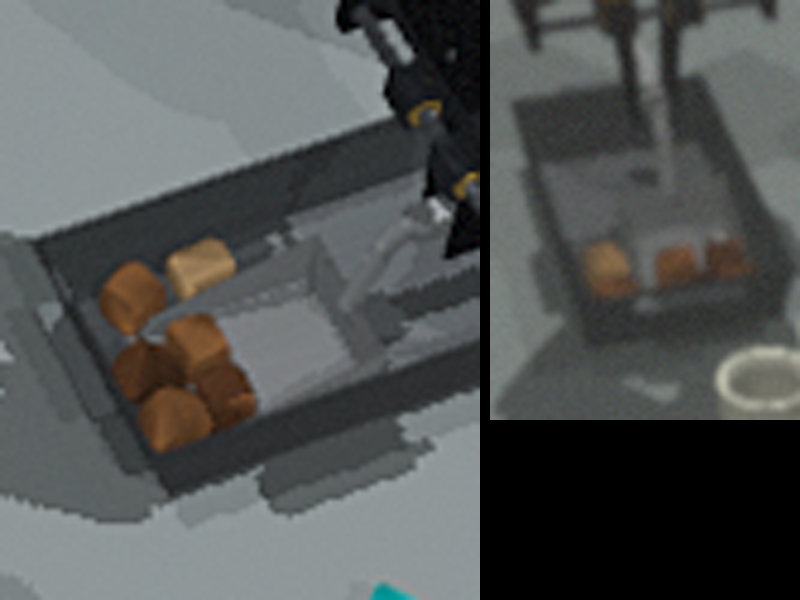

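The four chunks in front of the scoop, at crop (195,345), (225,395), (150,370) and (175,420), are riding over the lip. The two left-column chunks stay outside it. I push on gently towards the end wall.

{"api": "drive_tool", "payload": {
  "targets": [
    {"jaw":0,"travel":[-0.004,0,0],"twist":0},
    {"jaw":0,"travel":[-0.007,0,0],"twist":0},
    {"jaw":0,"travel":[-0.009,0,0],"twist":0},
    {"jaw":0,"travel":[-0.01,0,0],"twist":0},
    {"jaw":0,"travel":[-0.01,0,0],"twist":0}
  ]
}}

```text
t: 9.15
eef_pos: [528.9, 302.5, 64.7]
tcp_rot: [3.141, -0.0, 1.378]
ft_force: [0.8, 2.3, 6.4]
opening: 0.185
grip_force: 30.0
```

{"api": "drive_tool", "payload": {
  "targets": [
    {"jaw":0,"travel":[-0.002,0,0],"twist":0},
    {"jaw":0,"travel":[-0.003,0,0],"twist":0},
    {"jaw":0,"travel":[-0.004,0,0],"twist":0},
    {"jaw":0,"travel":[-0.004,0,0],"twist":0}
  ]
}}

```text
t: 9.48
eef_pos: [528.3, 299.0, 64.8]
tcp_rot: [3.141, -0.001, 1.378]
ft_force: [0.4, 4.0, 6.2]
opening: 0.185
grip_force: 30.0
```

Run:
```python
from h import *
from cell import state,read_camera
c=read_camera("scene"); np.savez("scene4.npz",**c)
cv2.imwrite("pics/crop5.png",cv2.resize(c["frame"][140:220,300:380,::-1],(560,560),interpolation=cv2.INTER_CUBIC))
```

```text
(no output)
```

View pics/crop5.png

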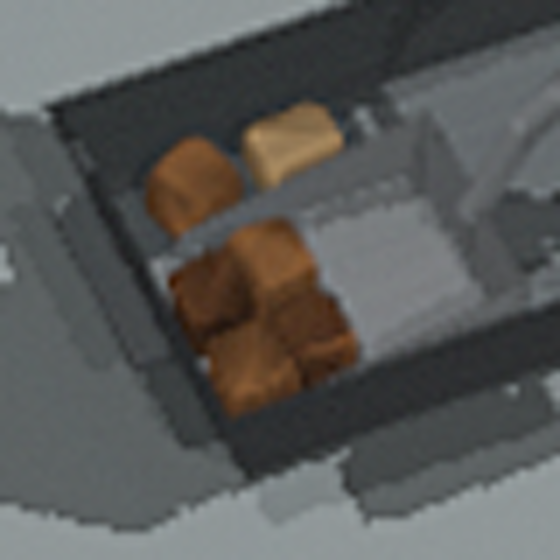

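Crop: all four chunks are inside the bowl, packed at the lip end, and the two left-column chunks are outside the left side wall. Lifting straight up, starting slowly.

{"api": "drive_tool", "payload": {
  "targets": [
    {"jaw":0,"travel":[0,0,-0.003],"twist":0},
    {"jaw":0,"travel":[0.001,0,-0.008],"twist":0},
    {"jaw":0,"travel":[0.001,0,-0.014],"twist":0},
    {"jaw":0,"travel":[0.001,0,-0.022],"twist":0},
    {"jaw":0,"travel":[0.001,0,-0.03],"twist":0},
    {"jaw":0,"travel":[0.001,0,-0.038],"twist":0},
    {"jaw":0,"travel":[0.001,0,-0.046],"twist":0},
    {"jaw":0,"travel":[0.001,0,-0.054],"twist":0}
  ]
}}

```text
t: 10.2
eef_pos: [528.3, 300.3, 119.4]
tcp_rot: [3.141, -0.0, 1.379]
ft_force: [-0.1, -0.1, -2.0]
opening: 0.183
grip_force: 30.0
```

{"api": "drive_tool", "payload": {
  "targets": [
    {"jaw":0,"travel":[0,0,-0.01],"twist":0},
    {"jaw":0,"travel":[0,0,-0.022],"twist":0},
    {"jaw":0,"travel":[0,0,-0.036],"twist":0},
    {"jaw":0,"travel":[0,0,-0.05],"twist":0},
    {"jaw":0,"travel":[0,0,-0.064],"twist":0},
    {"jaw":0,"travel":[0,0,-0.078],"twist":0},
    {"jaw":0,"travel":[0,0,-0.092],"twist":0},
    {"jaw":0,"travel":[0,0,-0.104],"twist":0}
  ]
}}

```text
t: 10.87
eef_pos: [528.2, 300.3, 224.0]
tcp_rot: [3.141, -0.001, 1.379]
ft_force: [0.5, 0.1, -0.7]
opening: 0.193
grip_force: 30.0
```

{"api": "drive_tool", "payload": {
  "targets": [
    {"jaw":0,"travel":[0,0,-0.007],"twist":0},
    {"jaw":0,"travel":[0,0,-0.01],"twist":0},
    {"jaw":0,"travel":[0,0,-0.01],"twist":0}
  ]
}}

```text
t: 11.12
eef_pos: [528.3, 300.4, 233.0]
tcp_rot: [3.141, -0.001, 1.379]
ft_force: [0.7, -0.6, -1.9]
opening: 0.188
grip_force: 30.0
```

Run:
```python
from h import *
from cell import state,read_camera
s=state(); print(s["eef_pos"],s["ft_force"],s["moment"])
c=read_camera("scene"); np.savez("scene5.npz",**c);d=read_camera("side"); np.savez("side5.npz",**d)
m=np.zeros((480,800,3),np.uint8)
m[:,:480]=cv2.resize(c["frame"][80:220,280:420,::-1],(480,480),interpolation=cv2.INTER_CUBIC)
m[:,490:800]=cv2.resize(d["frame"][75:215,180:270,::-1],(310,480),interpolation=cv2.INTER_CUBIC)
cv2.imwrite("pics/crop6.png",m)
```

```text
[528.32537062 300.35294953 232.99489755] [ 0.6610456  -0.56867048 -1.92052787] [ 0.05792712  0.09325083 -0.04375763]
```

View pics/crop6.png

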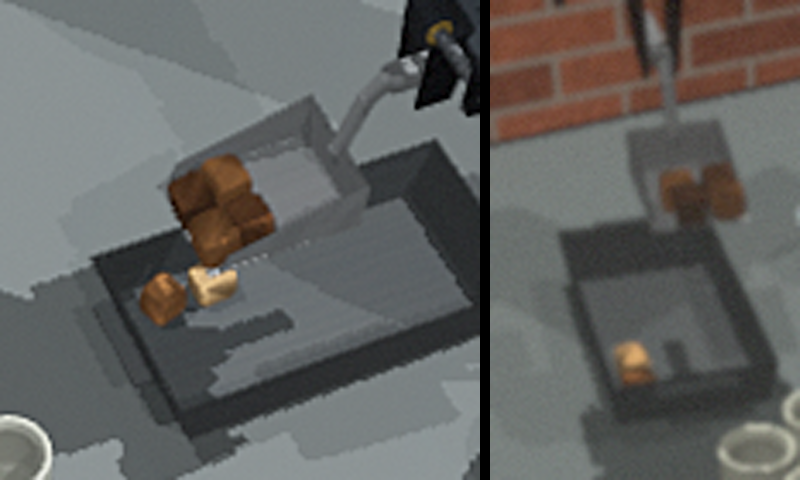

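The scene crop shows four chunks safely in the lifted scoop at crop (175–270,155–260), and the other two still in the pan at (162,298) and (213,285). Now I carry it over the caddy with the underside at about 172 mm and a gentle stop.

{"api": "drive_tool", "payload": {
  "targets": [
    {"jaw":0,"travel":[-0.012,0.002,0],"twist":0},
    {"jaw":0,"travel":[-0.03,0.0045,0],"twist":0},
    {"jaw":0,"travel":[-0.0495,0.0075,0],"twist":0},
    {"jaw":0,"travel":[-0.069,0.0105,0],"twist":0},
    {"jaw":0,"travel":[-0.089,0.0135,0],"twist":0},
    {"jaw":0,"travel":[-0.109,0.0165,0],"twist":0},
    {"jaw":0,"travel":[-0.1285,0.0195,0],"twist":0},
    {"jaw":0,"travel":[-0.1485,0.0225,0],"twist":0}
  ]
}}

```text
t: 11.88
eef_pos: [521.5, 148.6, 231.7]
tcp_rot: [-3.141, 0.0, 1.379]
ft_force: [1.0, 0.4, -2.4]
opening: 0.184
grip_force: 30.0
```

{"api": "drive_tool", "payload": {
  "targets": [
    {"jaw":0,"travel":[-0.02,0.003,0],"twist":0},
    {"jaw":0,"travel":[-0.0395,0.006,0],"twist":0},
    {"jaw":0,"travel":[-0.0595,0.009,0],"twist":0},
    {"jaw":0,"travel":[-0.079,0.012,0],"twist":0},
    {"jaw":0,"travel":[-0.099,0.015,0],"twist":0},
    {"jaw":0,"travel":[-0.1185,0.018,0],"twist":0},
    {"jaw":0,"travel":[-0.1385,0.021,0],"twist":0},
    {"jaw":0,"travel":[-0.158,0.024,0],"twist":0}
  ]
}}

```text
t: 12.55
eef_pos: [514.7, -10.9, 231.7]
tcp_rot: [-3.14, 0.0, 1.379]
ft_force: [0.3, 0.5, -1.9]
opening: 0.186
grip_force: 30.0
```

{"api": "drive_tool", "payload": {
  "targets": [
    {"jaw":0,"travel":[-0.02,0.003,0],"twist":-0.01},
    {"jaw":0,"travel":[-0.0395,0.006,0],"twist":-0.03},
    {"jaw":0,"travel":[-0.0585,0.009,0],"twist":-0.055},
    {"jaw":0,"travel":[-0.0765,0.0115,0],"twist":-0.08},
    {"jaw":0,"travel":[-0.093,0.014,0],"twist":-0.105},
    {"jaw":0,"travel":[-0.108,0.0165,0],"twist":-0.13},
    {"jaw":0,"travel":[-0.122,0.0185,0],"twist":-0.15},
    {"jaw":0,"travel":[-0.135,0.0205,0],"twist":-0.17}
  ]
}}

```text
t: 13.22
eef_pos: [508.9, -147.1, 231.7]
tcp_rot: [-3.14, -0.0, 1.549]
ft_force: [0.3, 0.6, -2.1]
opening: 0.186
grip_force: 30.0
```

{"api": "drive_tool", "payload": {
  "targets": [
    {"jaw":0,"travel":[-0.011,0,0],"twist":-0.01},
    {"jaw":0,"travel":[-0.02,0,0],"twist":-0.018},
    {"jaw":0,"travel":[-0.027,0,0],"twist":-0.02},
    {"jaw":0,"travel":[-0.032,0,0],"twist":-0.02},
    {"jaw":0,"travel":[-0.035,0,0],"twist":-0.02},
    {"jaw":0,"travel":[-0.037,0,0],"twist":-0.02},
    {"jaw":0,"travel":[-0.038,0,0],"twist":-0.02},
    {"jaw":0,"travel":[-0.038,0,0],"twist":-0.02}
  ]
}}

```text
t: 13.88
eef_pos: [509.0, -183.7, 232.3]
tcp_rot: [-3.142, -0.0, 1.569]
ft_force: [-0.3, -0.4, -2.0]
opening: 0.182
grip_force: 30.0
```

Run:
```python
from h import *
from cell import state,read_camera
np.set_printoptions(precision=1,suppress=True)
D=dict(np.load("side0.npz"));S=dict(np.load("scene0.npz"))
q=[onz(D,u,v,48)[:2] for u,v in((286,258.3),(326,244.3),(377.7,305.7),(334,323.3))]; print("box side",sum(q)/4,q)
print("box0 scene",[proj(S,(506,-291,48)),proj(S,(506,-190,48))])
togo(state(),(507,-188,127),90)
c=read_camera("scene"); np.savez("scene6.npz",**c);d=read_camera("side"); np.savez("side6.npz",**d)
m=np.zeros((480,800,3),np.uint8)
m[:,:390]=cv2.resize(c["frame"][190:350,90:220,::-1],(390,480),interpolation=cv2.INTER_CUBIC)
m[:,400:800]=cv2.resize(d["frame"][180:348,260:400,::-1],(400,480),interpolation=cv2.INTER_CUBIC)
cv2.imwrite("pics/crop7.png",m)
```

```text
box side [ 508.4 -289.9] [array([ 457.7, -186.7]), array([ 563.1, -186.5]), array([ 557.8, -393.8]), array([ 455. , -392.4])]
box0 scene [(np.float64(153.51388029213868), np.float64(281.57739020639104)), (np.float64(197.0765854946992), np.float64(256.95639442390944))]
travel [-0.  -0.   0.1] twist -0.002 at [ 509.  -183.7  232.3] yaw 89.9 t 13.8833
```

View pics/crop7.png

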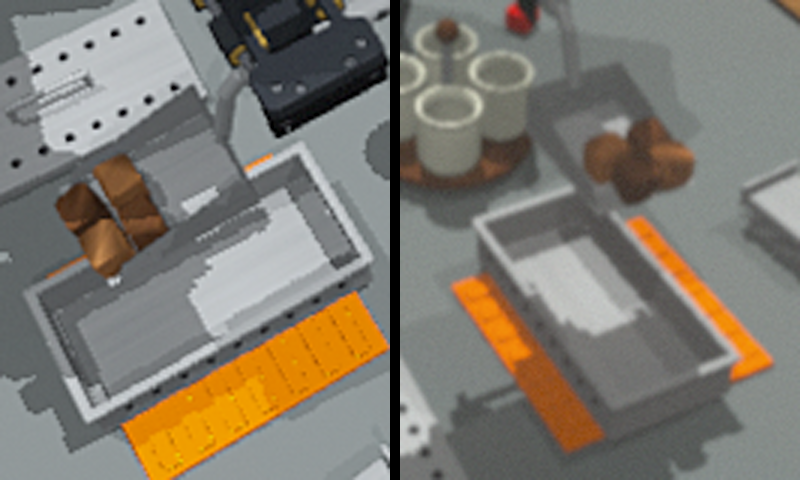

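The chunks are all in the bowl, at scene crop (60–165,155–275), and the box is empty beneath. The rim's outer corners are at scene crop (25,290), (300,143), (372,258) and (92,422).

Run:
```python
from h import *
from cell import state
np.set_printoptions(precision=1,suppress=True)
S=dict(np.load("scene6.npz"))
q=[onz(S,90+x/3,190+y/3,48)[:2] for x,y in((25,290),(300,143),(372,258),(92,422))]; c=sum(q)/4; a=(q[1]+q[2]-q[0]-q[3])
print("box",c,q,np.degrees(np.arctan2(a[1],a[0])))
```

```text
box [ 509.7 -285.7] [array([ 454.3, -390.3]), array([ 457.6, -181.1]), array([ 563.1, -181.3]), array([ 563.8, -390. ])] 89.65275675307257
```

{"api": "drive_tool", "payload": {
  "targets": [
    {"jaw":0,"travel":[-0.001,0,0.005],"twist":0},
    {"jaw":0,"travel":[-0.002,0,0.014],"twist":0},
    {"jaw":0,"travel":[-0.003,0,0.024],"twist":0},
    {"jaw":0,"travel":[-0.004,0,0.035],"twist":0},
    {"jaw":0,"travel":[-0.004,0,0.046],"twist":0},
    {"jaw":0,"travel":[-0.004,0,0.057],"twist":0},
    {"jaw":0,"travel":[-0.004,0,0.067],"twist":0},
    {"jaw":0,"travel":[-0.004,0,0.076],"twist":0}
  ]
}}

```text
t: 14.65
eef_pos: [508.7, -187.7, 154.8]
tcp_rot: [-3.141, -0.001, 1.569]
ft_force: [0.4, -0.5, -2.4]
opening: 0.186
grip_force: 30.0
```

{"api": "drive_tool", "payload": {
  "targets": [
    {"jaw":0,"travel":[0,0,0.008],"twist":0},
    {"jaw":0,"travel":[0,0,0.015],"twist":0},
    {"jaw":0,"travel":[0,0,0.021],"twist":0},
    {"jaw":0,"travel":[0,0,0.025],"twist":0},
    {"jaw":0,"travel":[0,0,0.027],"twist":0},
    {"jaw":0,"travel":[0,0,0.028],"twist":0},
    {"jaw":0,"travel":[0,0,0.028],"twist":0},
    {"jaw":0,"travel":[0,0,0.028],"twist":0}
  ]
}}

```text
t: 15.32
eef_pos: [509.1, -187.9, 128.6]
tcp_rot: [3.141, 0.0, 1.569]
ft_force: [-0.1, 0.1, -1.8]
opening: 0.188
grip_force: 30.0
```

Run:
```python
from h import *
from cell import state,read_camera
s=state(); togo(s,(509.5,-188,127),90); print(s["qvel"].round(3),s["ft_force"])
c=read_camera("scene"); np.savez("scene7.npz",**c);d=read_camera("side"); np.savez("side7.npz",**d)
m=np.zeros((480,800,3),np.uint8)
m[:,:390]=cv2.resize(c["frame"][210:370,90:220,::-1],(390,480),interpolation=cv2.INTER_CUBIC)
m[:,400:800]=cv2.resize(d["frame"][180:348,260:400,::-1],(400,480),interpolation=cv2.INTER_CUBIC)
cv2.imwrite("pics/crop8.png",m)
```

```text
travel [-0.0001  0.0004  0.0016] twist -0.002 at [ 509.1 -187.9  128.6] yaw 89.9 t 15.3167
[ 0.001 -0.001 -0.001 -0.001  0.002  0.001] [-0.1063115   0.13653737 -1.75868372]
```

View pics/crop8.png

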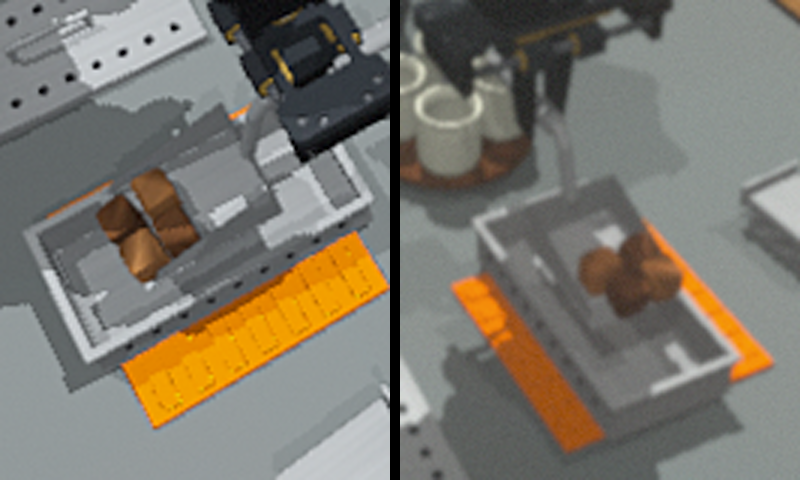

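The four chunks sit in the bowl over the middle of the box, at scene crop (100–200,170–280). Scoop and box are aligned. One quick numeric check of the lip corner and stillness before handing in.

Run:
```python
from h import *
S=dict(np.load("scene7.npz"));D=dict(np.load("side7.npz"))
for X in((547,-338,68),(471,-338,68),(547,-238,106),(471,-238,106)):
    u,v=proj(S,X);a,b=proj(D,X); print(X,"scene crop",round((u-90)*3),round((v-210)*3),"side crop",round((a-260)*2.857+400),round((b-180)*2.857))
```

```text
(547, -338, 68) scene crop 146 289 side crop 681 293
(471, -338, 68) scene crop 98 198 side crop 591 328
(547, -238, 106) scene crop 272 188 side crop 611 172
(471, -238, 106) scene crop 220 100 side crop 523 203
```

```bash
python3 -c "
from cell import job_done
print(job_done())"
```

```text
the job is handed in; nothing more can be done
None
```

The job is handed in (the result wasn't reported back): the gripper is holding the scoop level and still with four chunks in it, centred over the smoker box about 19 mm above the rim. The other two chunks were still in the pan after the lift.

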